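# Change the fitting in the spring-ejector nest

## Task

Push the red ejector handle of the blue nest all the way in, so that the finished grey fitting drops off into the yellow catch tray, and let the handle spring back. Then lift the green fitting off its peg on the leaning rack, lower it plate-down into the empty nest so that it lies flat on the white pad between the two steel end walls, and only then let it go. Leave the orange fitting on its peg, and do not shift the jar.

Things in the scene. Friction and masses are not known exactly. Their poses are not given: they have to be found in the camera images.
- green_fitting: green metal fitting, 0.22 kg: plate 110 (x) x 60 (y) x 8 mm; lug 56 (x) x 14 (y) mm centred at x=-10, y=0, from z=8 to 44; through hole of 20 mm diameter at x=+40, y=0. Origin: centre of plate underside, z towards the lug side. Hangs on either peg, plate on the board, lug out, hole uphill
- orange_fitting: orange fitting of the same shape, hanging on the other peg; stays there
- grey_fitting: grey fitting of the same shape, lying in the nest at the start, lug up, its x along the nest's x
- rack: fixed plywood board, 200 mm along the slope x 260 mm (y), rising towards +x at 32 degrees, its face 130 mm above the table at the middle. Two 8 mm steel pegs stand 34 mm out of it, 120 mm apart in y, leaning 10 degrees uphill from square: to come off, a hung fitting goes 6 to 9 mm up the slope (its +x), then out along its z. Origin: on the table under the middle, z up
- peg0 (a point): foot of the peg at the rack's -y side, on the board's face
- peg1 (a point): foot of the peg at the rack's +y side, on the board's face
- nest: fixed blue block 140 (x) x 131 x 30 mm high; on it a white pad 110 (x) x 60 mm, centred over the origin, between steel end walls 116 mm apart in x, 16 mm high plus flared tops to 24. At y=-33 the pusher plate (18 mm high); +y side open, edge at y=31; then the yellow tray (inside x -82..82, y 31..206, walls 28 mm high). Origin: on the table below the pad centre, z up
- nest_floor (a point): centre of the white pad, 30 mm above the table
- tray_floor (a point): centre of the catch tray's floor, 6 mm above the table
- ejector (a joint): travel of the spring ejector slide, 0 (home) to 0.08 m (fully in), towards the nest's +y; pusher and handle move with it; about 3 N at first, 10 N at the end; it springs back
- handle_back (a point): middle of the back (-y) face of the red upright ejector handle, the face to push; handle 34 (x) x 12 (y) mm, from 42 to 86 mm above the table; this point at 64 mm
- rivet_jar: amber jar with black lid, diameter 64, height 85 mm; bystander; origin under its centre
Mind the look-alikes: they are no part of the job. Leave any pink look-alike of the green_fitting alone. Leave any purple look-alike of the grey_fitting alone.

How it is judged:
On the way, in this order (a step that is already met when the one before it is completed fails the run):
1. the ejector handle is pushed in (travel over 70 mm) (value of joint ejector above 0.07 m), for 0.05 s.
2. the grey fitting lies in the catch tray and the ejector has sprung back (x of grey_fitting in the frame of nest between -0.085 and 0.085 m and y of grey_fitting in the frame of nest between 0.04 and 0.212 m and z of grey_fitting in the frame of nest below 0.065 m and value of joint ejector below 0.008 m and linear speed of grey_fitting below 0.03 m/s), for 0.2 s.
3. the green fitting, in the fingers, is lifted clear of its peg (contact force between the fingers and green_fitting above 0.5 N and distance between green_fitting and peg0 above 0.1 m and distance between green_fitting and peg1 above 0.1 m), for 0.1 s.
4. the green fitting is down in the nest while the fingers still touch it (x of green_fitting in the frame of nest between -0.008 and 0.008 m and y of green_fitting in the frame of nest between -0.01 and 0.01 m and z of green_fitting in the frame of nest below 0.034 m and angle between the x axis of green_fitting and the x axis of nest, either way round below 0.12 rad and angle between green_fitting's own z axis and vertical below 0.06 rad and contact force between the fingers and green_fitting above 0.5 N), for 0.1 s.
At the end, for the whole second after the job is handed in: Green fitting plate-down on the pad: within 8 mm (x) and 10 mm (y) of its centre, under 4 mm above it, flat to 0.06 rad, its x along the nest's to 0.12 rad; grey fitting in the catch tray; ejector home (under 8 mm); orange fitting moved under 30 mm; fittings at rest (x of green_fitting in the frame of nest between -0.008 and 0.008 m and y of green_fitting in the frame of nest between -0.01 and 0.01 m and z of green_fitting in the frame of nest below 0.034 m and angle between the x axis of green_fitting and the x axis of nest, either way round below 0.12 rad and angle between green_fitting's own z axis and vertical below 0.06 rad and x of grey_fitting in the frame of nest between -0.085 and 0.085 m and y of grey_fitting in the frame of nest between 0.04 and 0.212 m and z of grey_fitting in the frame of nest below 0.065 m and value of joint ejector below 0.008 m and linear speed of each of green_fitting, grey_fitting below 0.02 m/s and distance of orange_fitting from where it was at the start of the episode below 0.03 m); the robot touches nothing.
It fails at once if the orange fitting is shifted by more than 30 mm (distance of orange_fitting from where it was at the start of the episode above 0.03 m).
It fails at once if the rivet jar is shifted by more than 40 mm (distance of rivet_jar from where it was at the start of the episode above 0.04 m).
It also fails if it takes over 54 s, if anything falls off the work surface, if the arm or the gripper's body presses on something with over 40 N, if the wrist force passes 120 N, or if a joint passes its speed limit or range.

## Robot

A 7-joint arm with a two-finger parallel gripper is mounted at the origin on the work surface. World frame = base frame: x ahead of the robot, y to its left, z up, the work surface at z = 0. Lengths are in m, angles in rad, forces in N, time in s.
With the tool pointing down it reaches from about 0.4 to 0.85 m from the base axis. Payload 10.4 kg.
Tool frame: the origin (TCP) lies at the very end of the fingers, on their centre line; the grasp point (between the pads) lies 19 mm behind it; z points along the fingers, y is the line along which they close (so a half turn about z gives the same grasp; the last joint's range is limited). The gripper opens to 87 mm and grips with 3 to 60 N. Pads are 19 mm wide; open, the fingers measure 117 mm over their backs; the gripper's body (75 mm by 190 mm) begins 51 mm behind the grasp point.
Start: joints at [1.18, 0.332, -0.065, 1.46, 0.022, 1.35, -0.088], TCP at [0.225, -0.583, 0.223] pointing down, gripper open.
Joint ranges: [-2.6, 2.6], [-0.5, 2.12], [-1.47, 1.34], [0.16, 2.42], [-1.27, 4.41], [0.06, 2.06], [-2.6, 2.6]. Speed limits (rad/s): [2.22, 2.22, 2.79, 2.79, 3.14, 3.14, 3.14].

## Interface

Orientations are given as a unit quaternion [x, y, z, w].
In Python, from bench import * gives the robot as it stands.
- The arm moves only by the tool carry_out, never from a script. Its argument "deltas" is a list of rows, each an object with "hand": the finger opening in mm, from 0 to 87; "dp": the shift along the tool's x, y, z each as a share of 250 mm, from -1 to 1, a list of three; "spin": the turn about the tool's z as a share of pi rad, from -1 to 1. In form: [{"hand": hand, "dp": [dx, dy, dz], "spin": spin}, ...]. A call has 1 to 20 rows; each row is the pose to reach, as a shift and turn from the pose commanded when the call began, along the tool's axes at that moment, turning the shorter way round; what a row does not reach only later rows make up. A row lasts 1/10 s, in which the tool goes at most 50 mm and 8.59 degrees, less where a joint would pass 70% of its speed; a pose out of reach is approached as far as the arm can. A call with a number of a shift or a turn outside -1 to 1 is refused whole. A call with a gripper value outside its range is refused whole. The fingers move at their own pace and stop on an object; "force" is the grip in N (left out, the last holds). Time passes only in rows, so rows that repeat a pose let the fingers close. It gives the time, the measured TCP pose, the force, the opening and the grip force at its end, in the units of the state.
- read_state(): the state, without advancing time (a new reading comes with each control period).
- camera(name): name is "scene" or "top"; returns the picture (420x560x3 uint8, red, green, blue); there is no depth.
- get_calibration(name): a dict with "fx", "fy", "cx", "cy" (pixels), "R" (3x3) and "t" (3): a world point X has camera coordinates R X + t. Camera axes: x right, y down, z forward; pixel columns grow to the right and rows downward; lengths in m; the calibration is good to about 2 mm. A picture is of the moment at which its call begins. get_calibration takes no time and is no camera call.
- close_job(): hands the job in; it is judged then, once.
The state is a dict: "time": time; "joint_positions": joint angles; "joint_vel": joint speeds; "joint_torque": joint torques, N m; "ee_pos": TCP position; "eef_rot": TCP orientation; "ft_force": force on the tool from outside, world axes, zero at the start; "torque": the same for the moment, N m; "width": finger opening in m; "grip_force": force on a finger pad.
Only numpy, scipy, OpenCV 4.12 (cv2) and the standard library are available. Lean on these libraries where they do the work, as an engineer would, in place of code of your own. Each camera call takes 0.05 s, during which the arm holds its last target. There are 200 camera calls.

## Working session

There is one attempt and no reset: what is moved stays moved. The work goes in short steps, Python scripts to look and compute and a tool call to move; the robot and the scene stay as the last step left them, time stands still between calls to the robot, and variables do not carry over. Pictures are saved under pics/ and viewed, at most 10 in all, crops included, and the job is handed in when it is done.

Besides the shell and the picture viewer there is one more tool, called as name([rows], argument=value, ...), one row to a line, values as JSON. carry_out: Moves the arm, as the interface text tells. Its arguments: {"type":"object","properties":{"deltas":{"type":"array","items":{"type":"object","properties":{"hand":{"type":"number"},"dp":{"type":"array","items":{"type":"number","minimum":-1,"maximum":1}},"spin":{"type":"number","minimum":-1,"maximum":1}}}},"force":{"type":"number"}},"required":["deltas"]}

```bash
mkdir -p pics; ls; python3 - <<'E'
from bench import *
import cv2
for n in ("scene","top"):
    cv2.imwrite(f"pics/{n}0.png",camera(n)[:,:,::-1]); print(n,get_calibration(n))
s=read_state(); print(s)
E
```

```text
pics
scene {'fx': 527.4833472269312, 'fy': 527.4833472269312, 'cx': 282.70013648547297, 'cy': 206.53232288424502, 'R': array([[ 0.18403781,  0.98283186,  0.01310016],
       [ 0.79296718, -0.14058342, -0.59282321],
       [-0.58080387,  0.11948988, -0.80522607]]), 't': array([-0.01275249, -0.40904736,  1.97449037])}
top {'fx': 384.3192731162006, 'fy': 384.3192731162006, 'cx': 274.3616331735416, 'cy': 214.49612548302306, 'R': array([[ 0.02871601, -0.99956487,  0.00674216],
       [-0.99647482, -0.02915782, -0.07866232],
       [ 0.07882468, -0.00445952, -0.99687852]]), 't': array([-0.1174717 ,  0.56412685,  1.11741613])}
{'time': 0.1, 'joint_positions': array([ 1.18038588,  0.3328222 , -0.06468452,  1.46084269,  0.02159881,
        1.349867  , -0.08849465]), 'joint_vel': array([-2.16289352e-03, -2.56375949e-03, -2.31413755e-04, -1.45397615e-03,
        5.14624847e-04,  3.03710292e-04, -9.97081740e-05]), 'joint_torque': array([ 2.61976951e-03, -6.24546933e+01,  2.54643249e-02, -3.90717101e+01,
       -6.13837293e-02,  3.67180305e-02,  7.02269790e-05]), 'ee_pos': array([ 0.22460438, -0.58289456,  0.22183199]), 'eef_rot': array([ 9.83135996e-01,  1.82874892e-01, -1.42082826e-04, -6.05574974e-04]), 'ft_force': array([-0.21004278,  0.1898048 , -0.7847879 ]), 'torque': array([-0.04432092,  0.05864859,  0.01755617]), 'grip_force': 0.0, 'width': 0.08711972151193637}
```

View pics/scene0.png

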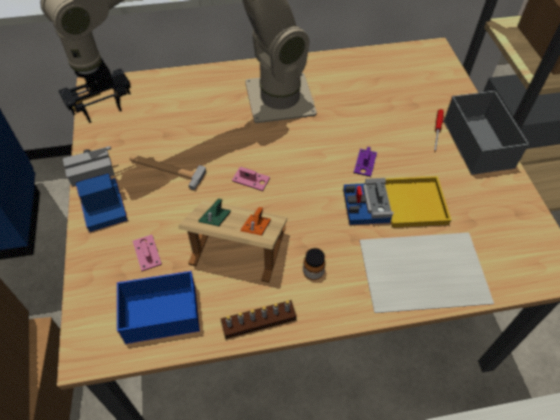

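View pics/top0.png

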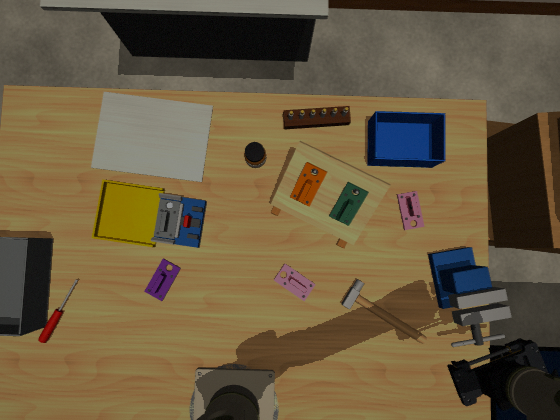

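Scene shows the rack with green (214,213) and orange (257,222), the nest with grey (377,198) and a red handle (360,195), the tray (415,202) and the jar (315,263). Top shows green (348,203), orange (308,183), nest (180,220), tray (128,212), jar (255,153).
Candidates: green fitting, top (348,203); pink look-alikes (294,281) and (410,210); grey in nest (170,218); purple (163,279). By the description I choose the green one on the rack and the grey one in the nest, and check them in a crop.

```bash
python3 - <<'E'
import cv2, numpy as np
s=cv2.imread("pics/scene0.png");t=cv2.imread("pics/top0.png")
def c(im,x,y,w=100,h=75): return cv2.resize(im[y:y+h,x:x+w],(400,300),interpolation=cv2.INTER_CUBIC)
cv2.imwrite("pics/crop1.png",np.vstack([np.hstack([c(s,180,185,112,84),c(s,340,165,100,75)]),np.hstack([c(t,265,140,132,99),c(t,125,180,92,69)])]))
E
```

```text
(no output)
```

View pics/crop1.png

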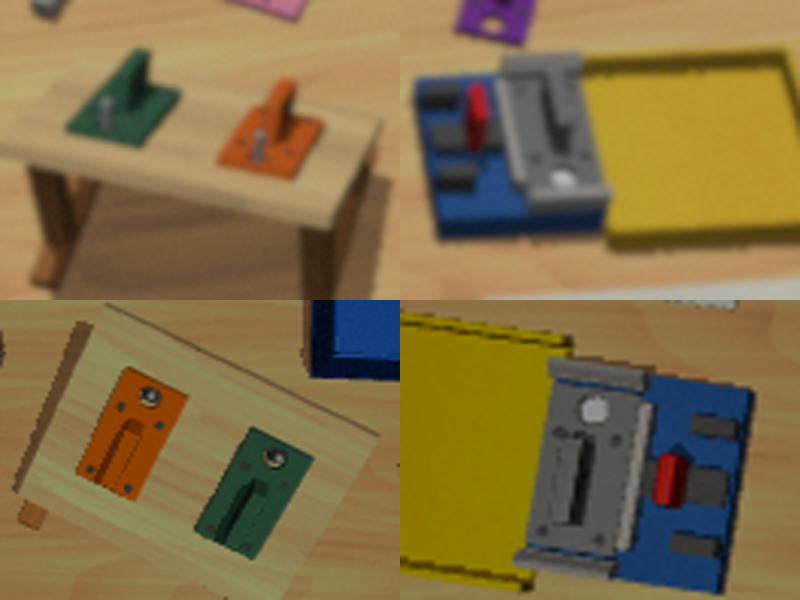

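The crop confirms green on the peg at the rack's −y side, lug outward, hole uphill, and grey in the nest. A bigger nest crop will give me keypoints.

```bash
python3 - <<'E'
import cv2, numpy as np
s=cv2.imread("pics/scene0.png");t=cv2.imread("pics/top0.png")
def c(im,x,y,w=66,h=90): return cv2.resize(im[y:y+h,x:x+w],(w*6,h*6),interpolation=cv2.INTER_CUBIC)
cv2.imwrite("pics/crop2.png",np.hstack([c(t,148,178),c(s,340,165)]))
E
```

```text
(no output)
```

View pics/crop2.png

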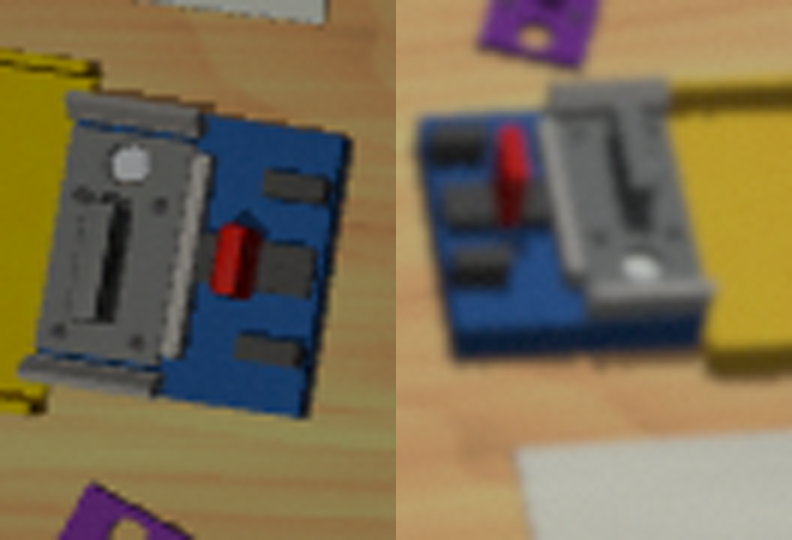

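Top-left crop: nest block corners at (350,138),(308,418), hole (131,163), handle top (231,261), walls (68..203, ~95..112) and (22..157, 375..397). Right crop (scene): block corners (420,117),(456,357),(701,345), hole (640,267), handle top edge (511,127). Fitting poses now.

```bash
cat > h.py <<'E'
import numpy as np, json
from bench import *
from scipy.optimize import least_squares
from scipy.spatial.transform import Rotation as Ro
K={n:get_calibration(n) for n in("scene","top")}
def proj(n,X):
    k=K[n];c=np.atleast_2d(X)@np.array(k["R"]).T+k["t"]
    return np.c_[k["fx"]*c[:,0]/c[:,2]+k["cx"],k["fy"]*c[:,1]/c[:,2]+k["cy"]]
def px(c,s,off): return (np.array(c,float)+.5)/s-.5+np.array(off)
def toolmove(goal,yaw):  # goal TCP, tool-x yaw -> dp, spin shares from the present pose
    s=read_state();R=Ro.from_quat(s["eef_rot"]);d=R.inv().apply(np.array(goal)-s["ee_pos"])
    x=R.as_matrix()[:,0];sp=-(yaw-np.arctan2(x[1],x[0]));sp=(sp+np.pi)%(2*np.pi)-np.pi
    return np.round(d/.25,3),round(sp/np.pi,3)
E
python3 - <<'E'
from h import *
T=lambda c:px(c,6,(148,178)); S=lambda c:px((c[0]-396,c[1]),6,(340,165))
def nest(p):
    x,y,yaw,z,hb,e,yl,yr=p
    P=[("top",(.07,-.1,0),T((350,138))),("top",(-.07,-.1,0),T((308,418))),("top",(.04,0,.034),T((131,163))),("top",(0,hb+.006,.086),T((231,261))),
    ("top",(e,yl,.054),T((68,94))),("top",(e,yr,.054),T((203,111))),("top",(-e,yl,.054),T((21,374))),("top",(-e,yr,.054),T((157,396))),
    ("scene",(-.07,-.1,.03),S((420,117))),("scene",(.07,-.1,0),S((456,357))),("scene",(.07,-.1,.03),S((447,325))),("scene",(.07,.031,0),S((701,345))),("scene",(.04,0,.034),S((640,267))),("scene",(-.017,hb+.006,.086),S((511,128)))]
    r=Ro.from_euler("z",yaw)
    return np.array([proj(n,r.apply(X)+[x,y,z])[0]-q for n,X,q in P])
f=least_squares(lambda p:nest(p).ravel(),[.55,.25,-.16,0,-.06,.06,.03,-.03],loss="soft_l1")
print("nest x,y,yaw,z,hb,e,yl,yr",f.x.round(4));print(nest(f.x).round(1).tolist())
TG=lambda c:px((c[0],c[1]),400/132,(265,140)); SG=lambda c:px(c,400/112,(180,185))
c=[(.055,.03),(.055,-.03),(-.055,-.03),(-.055,.03)]
def green(p,tp,sp):
    r=Ro.from_euler("ZY",[p[3],-p[4]])
    X=r.apply([(a,b,.008) for a,b in c])+p[:3]
    return np.r_[(proj("top",X)-[TG(q) for q in tp]).ravel(),(proj("scene",X[[1,0,3]])-[SG(q) for q in sp]).ravel()]
for nm,tp,sp in(("green",[(250,129),(314,158),(255,260),(194,230)],[(68,130),(145,143),(181,93)]),("orange",[(126,67),(188,96),(136,202),(76,174)],[(218,159),(294,178),(323,123)])):
    g=least_squares(green,[.6,-.15,.13,-.5,.56],args=(tp,sp));print(nm,g.x.round(4),g.fun.round(1).tolist())
E
```

```text
nest x,y,yaw,z,hb,e,yl,yr [ 0.546   0.215  -0.1144 -0.0029 -0.0739  0.0687  0.0282 -0.0377]
[[0.1, 0.5], [-0.2, -0.4], [-0.6, 0.2], [-0.6, -0.5], [0.1, -0.2], [0.0, 0.2], [-0.1, 0.2], [-0.0, -0.2], [-0.4, -0.5], [-1.2, 0.7], [1.5, 0.5], [-0.4, 0.5], [-0.0, -0.2], [-0.9, -0.8]]
green [ 0.5967 -0.298   0.124  -0.4022  0.5643] [-0.9, -0.1, -1.1, -0.2, -0.4, -0.6, -0.1, 0.3, -0.9, -0.3, -1.3, 0.1, -0.6, -0.2]
orange [ 0.6466 -0.189   0.1248 -0.4083  0.5549] [-0.8, 0.2, -0.6, 0.2, -0.3, -0.5, -0.2, -0.4, -0.9, 0.6, -0.7, -0.4, -0.4, -0.4]
```

```bash
python3 - <<'E'
from h import *
print(toolmove((.45,-.2,.30),-.114),toolmove((.5335,.1057,.25),-.114))
E
```

```text
(array([ 1.392, -1.105, -0.311]), np.float64(0.153)) (array([ 2.143, -2.126, -0.11 ]), np.float64(0.153))
```

carry_out([
  {"hand": 0, "dp": [0, 0, -0.2], "spin": 0},
  {"hand": 0, "dp": [0.2, -0.15, -0.3], "spin": 0.05},
  {"hand": 0, "dp": [0.4, -0.3, -0.3], "spin": 0.1},
  {"hand": 0, "dp": [0.6, -0.5, -0.3], "spin": 0.153},
  {"hand": 0, "dp": [0.75, -0.65, -0.3], "spin": 0.153},
  {"hand": 0, "dp": [1, -0.8, -0.3], "spin": 0.153},
  {"hand": 0, "dp": [1, -0.8, -0.3], "spin": 0.153},
  {"hand": 0, "dp": [1, -0.8, -0.3], "spin": 0.153},
  {"hand": 0, "dp": [1, -0.8, -0.3], "spin": 0.153},
])

```text
time: 1.0
ee_pos: [0.3886, -0.3026, 0.2977]
eef_rot: [0.999, -0.053, 0.0, -0.0]
ft_force: [-0.2, -0.4, -0.1]
width: 0.023
grip_force: 0.0
```

```bash
python3 - <<'E'
from h import *
s=read_state();print(s["time"],s["ee_pos"],s["joint_positions"],toolmove((.5335,.1057,.25),-.114))
E
```

```text
1.0 [ 0.38859387 -0.30257559  0.29767056] [ 0.82424407  0.02086253 -0.25771162  1.66726284  0.00450519  1.45387924
 -1.11048923] (array([ 0.404, -1.685,  0.192]), np.float64(0.003))
```

carry_out([
  {"hand": 0, "dp": [0.24, -1, 0.05], "spin": 0.003},
  {"hand": 0, "dp": [0.24, -1, 0.05], "spin": 0.003},
  {"hand": 0, "dp": [0.24, -1, 0.05], "spin": 0.003},
  {"hand": 0, "dp": [0.24, -1, 0.05], "spin": 0.003},
  {"hand": 0, "dp": [0.24, -1, 0.05], "spin": 0.003},
  {"hand": 0, "dp": [0.24, -1, 0.05], "spin": 0.003},
  {"hand": 0, "dp": [0.24, -1, 0.05], "spin": 0.003},
])

```text
time: 1.7
ee_pos: [0.474, -0.0642, 0.2847]
eef_rot: [0.998, -0.06, -0.0, -0.0]
ft_force: [-0.0, -0.6, -0.2]
width: 0.0005
grip_force: 0.0
```

```bash
python3 - <<'E'
from h import *
print(toolmove((.5335,.1057,.12),-.114),toolmove((.5335,.1057,.056),-.114))
E
```

```text
(array([ 0.156, -0.703,  0.659]), np.float64(-0.002)) (array([ 0.156, -0.703,  0.915]), np.float64(-0.002))
```

carry_out([
  {"hand": 0, "dp": [0.156, -0.65, 0.3], "spin": -0.002},
  {"hand": 0, "dp": [0.156, -0.65, 0.66], "spin": -0.002},
  {"hand": 0, "dp": [0.156, -0.65, 0.66], "spin": -0.002},
  {"hand": 0, "dp": [0.156, -0.65, 0.66], "spin": -0.002},
  {"hand": 0, "dp": [0.156, -0.65, 0.66], "spin": -0.002},
  {"hand": 0, "dp": [0.156, -0.65, 0.8], "spin": -0.002},
  {"hand": 0, "dp": [0.156, -0.65, 0.915], "spin": -0.002},
  {"hand": 0, "dp": [0.156, -0.65, 0.915], "spin": -0.002},
])

```text
time: 2.5
ee_pos: [0.53, 0.0883, 0.0523]
eef_rot: [0.998, -0.059, -0.004, 0.001]
ft_force: [-0.7, -0.4, 0.7]
width: 0.0002
grip_force: 0.0
```

```bash
python3 - <<'E'
from h import *
import cv2
s=read_state();print(s["ee_pos"]-[.546,.215,0])
r=Ro.from_euler("z",-.1144).inv().apply(s["ee_pos"]-[.546,.215,0]);print("tcp in nest",r)
a=camera("top")[160:250,100:232,::-1];b=camera("scene")[140:230,325:457,::-1]
cv2.imwrite("pics/c3.png",cv2.resize(np.vstack([a,b]),None,fx=3.3,fy=3.3,interpolation=cv2.INTER_CUBIC))
E
```

```text
[-0.01603788 -0.12673647  0.05229948]
tcp in nest [-0.001466   -0.12773879  0.05229948]
```

View pics/c3.png

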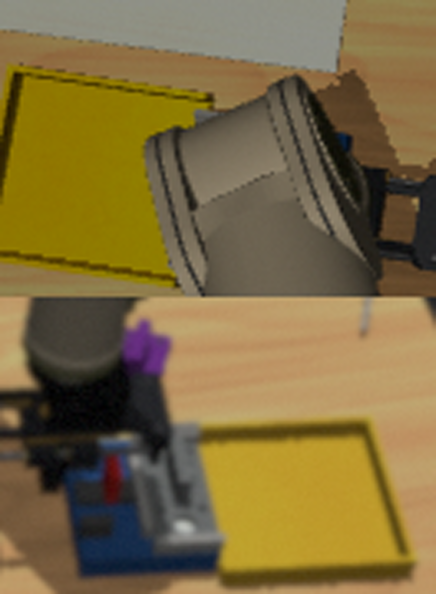

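The scene view shows the gripper left of the red handle (crop 113,480) and the fingers near (50,470), behind the handle. Pushing.

carry_out([
  {"hand": 0, "dp": [0.005, -0.06, 0], "spin": 0},
  {"hand": 0, "dp": [0.005, -0.1, 0], "spin": 0},
  {"hand": 0, "dp": [0.005, -0.14, 0], "spin": 0},
  {"hand": 0, "dp": [0.005, -0.18, 0], "spin": 0},
  {"hand": 0, "dp": [0.005, -0.22, 0], "spin": 0},
  {"hand": 0, "dp": [0.005, -0.26, 0], "spin": 0},
  {"hand": 0, "dp": [0.005, -0.3, 0], "spin": 0},
  {"hand": 0, "dp": [0.005, -0.3, 0], "spin": 0},
])

```text
time: 3.4
ee_pos: [0.5433, 0.1658, 0.0573]
eef_rot: [0.998, -0.058, 0.001, 0.001]
ft_force: [0.0, -6.2, 6.1]
width: 0.0005
grip_force: 3.5
```

carry_out([
  {"hand": 0, "dp": [0, -0.04, 0], "spin": 0},
  {"hand": 0, "dp": [0, -0.08, 0], "spin": 0},
  {"hand": 0, "dp": [0, -0.12, 0], "spin": 0},
  {"hand": 0, "dp": [0, -0.14, 0], "spin": 0},
  {"hand": 0, "dp": [0, -0.16, 0], "spin": 0},
  {"hand": 0, "dp": [0, -0.16, 0], "spin": 0},
])

```text
time: 4.0
ee_pos: [0.5479, 0.204, 0.0571]
eef_rot: [0.998, -0.059, 0.001, 0.001]
ft_force: [-0.8, -9.8, 7.5]
width: 0.0003
grip_force: 5.3
```

carry_out([
  {"hand": 0, "dp": [0, -0.02, 0], "spin": 0},
  {"hand": 0, "dp": [0, -0.03, 0], "spin": 0},
  {"hand": 0, "dp": [0, -0.03, 0], "spin": 0},
])

```text
time: 4.3
ee_pos: [0.5486, 0.2095, 0.057]
eef_rot: [0.998, -0.059, 0.0, 0.003]
ft_force: [-4.1, -13.3, 11.0]
width: 0.0006
grip_force: 8.2
```

```bash
python3 - <<'E'
from h import *
import cv2
s=read_state();print(s["ft_force"],"tcp in nest",Ro.from_euler("z",-.1144).inv().apply(s["ee_pos"]-[.546,.215,0]))
a=camera("top")[160:250,80:212,::-1];b=camera("scene")[140:230,325:457,::-1]
cv2.imwrite("pics/c4.png",cv2.resize(np.vstack([a,b]),None,fx=3.3,fy=3.3,interpolation=cv2.INTER_CUBIC))
E
```

```text
[ -4.11469876 -13.31792657  11.00347098] tcp in nest [ 0.00318987 -0.00518889  0.05704071]
```

View pics/c4.png

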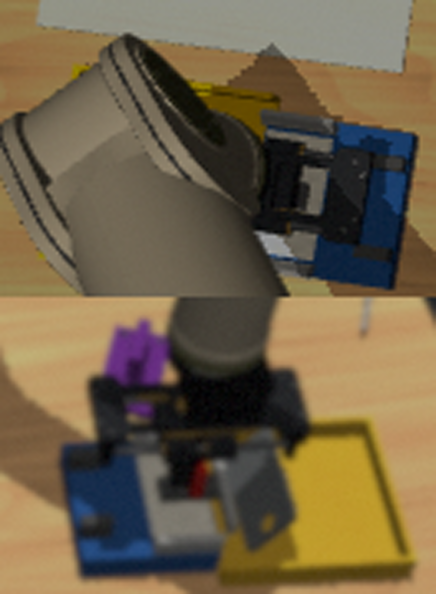

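The scene view shows grey tipped off the nest edge into the tray (crop 260,500), with the handle fully in. Retracting.

carry_out([
  {"hand": 0, "dp": [0, 0.06, 0], "spin": 0},
  {"hand": 0, "dp": [0, 0.12, 0], "spin": 0},
  {"hand": 0, "dp": [0, 0.18, 0], "spin": 0},
  {"hand": 0, "dp": [0, 0.24, 0], "spin": 0},
  {"hand": 0, "dp": [0, 0.3, 0], "spin": 0},
  {"hand": 0, "dp": [0, 0.36, 0], "spin": 0},
  {"hand": 0, "dp": [0, 0.42, 0], "spin": 0},
  {"hand": 0, "dp": [0, 0.5, 0], "spin": 0},
  {"hand": 0, "dp": [0, 0.5, -0.3], "spin": 0},
  {"hand": 40, "dp": [0, 0.7, -0.6], "spin": 0},
  {"hand": 40, "dp": [0, 0.9, -0.9], "spin": 0},
  {"hand": 40, "dp": [0, 1, -0.9], "spin": 0},
  {"hand": 40, "dp": [0, 1, -0.9], "spin": 0},
  {"hand": 40, "dp": [0, 1, -0.9], "spin": 0},
])

```text
time: 5.8
ee_pos: [0.5195, -0.0392, 0.285]
eef_rot: [0.998, -0.06, 0.002, 0.001]
ft_force: [0.3, -0.1, -0.8]
width: 0.0325
grip_force: 0.0
```

```bash
python3 - <<'E'
from h import *
import cv2
a=camera("top")[160:250,80:212,::-1];b=camera("scene")[140:230,325:457,::-1]
cv2.imwrite("pics/c5.png",cv2.resize(np.vstack([a,b]),None,fx=3.3,fy=3.3,interpolation=cv2.INTER_CUBIC))
r=Ro.from_euler("ZY",[-.405,-.5585])
o=np.array([.597,-.299,.124])
g=r.apply([-.006,0,.026])+o; print("grasp pt",g, "goal above",toolmove(g+[0,0,.1-.019],-.405))
E
```

```text
grasp pt [ 0.57966013 -0.29156641  0.14286984] goal above (array([0.36 , 0.982, 0.237]), np.float64(0.091))
```

View pics/c5.png

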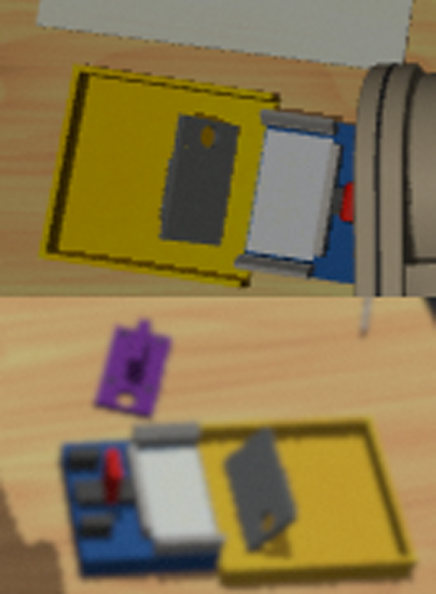

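Grey has dropped into the tray (top crop 200,180), tipped on its lug, and the handle is home. The nest is empty with the white pad visible. Next, green.

carry_out([
  {"hand": 60, "dp": [0.15, 0.35, -0.05], "spin": 0.03},
  {"hand": 60, "dp": [0.25, 0.65, -0.05], "spin": 0.06},
  {"hand": 60, "dp": [0.35, 0.98, -0.05], "spin": 0.091},
  {"hand": 60, "dp": [0.35, 0.98, -0.05], "spin": 0.091},
  {"hand": 60, "dp": [0.35, 0.98, -0.05], "spin": 0.091},
  {"hand": 60, "dp": [0.35, 0.98, -0.05], "spin": 0.091},
  {"hand": 60, "dp": [0.35, 0.98, -0.05], "spin": 0.091},
  {"hand": 60, "dp": [0.35, 0.98, -0.05], "spin": 0.091},
])

```text
time: 6.7
ee_pos: [0.578, -0.2859, 0.2924]
eef_rot: [0.98, -0.198, -0.001, -0.001]
ft_force: [0.5, 0.3, -0.2]
width: 0.0601
grip_force: 0.0
```

```bash
python3 - <<'E'
from h import *
import cv2
t=camera("top");hsv=cv2.cvtColor(t,cv2.COLOR_RGB2HSV)
m=cv2.inRange(hsv,(0,0,120),(180,40,255));m[:, :140]=0;m[:,215:]=0;m[:185]=0;m[255:]=0
n,l,st,c=cv2.connectedComponentsWithStats(m);i=1+st[1:,4].argmax();print(st[i],c[i])
r=cv2.minAreaRect(np.argwhere(l==i)[:,::-1].astype(np.float32));print(r)
print("pred pad",proj("top",Ro.from_euler("z",-.1144).apply([(a,b,.03) for a,b in((0,0),(.055,.03),(.055,-.03),(-.055,-.03),(-.055,.03))])+[.546,.215,0]).round(1).tolist(),cv2.boxPoints(r).round(1).tolist())
r=Ro.from_euler("ZY",[-.405,-.5585]);g=r.apply([-.005,0,.034])+[.597,-.299,.124]
print("tip goal",g-[0,0,.019],toolmove(g-[0,0,.019],-.405))
E
```

```text
[155 200  28  39 822] [168.22384428 218.86131387]
((168.270263671875, 218.87838745117188), (22.193859100341797, 37.15416717529297), 9.462323188781738)
pred pad [[166.7, 218.4], [159.7, 198.5], [179.8, 201.4], [173.7, 238.4], [153.5, 235.5]] [[154.3000030517578, 235.39999389648438], [160.39999389648438, 198.6999969482422], [182.3000030517578, 202.39999389648438], [176.1999969482422, 239.0]]
tip goal [ 0.57654321 -0.29023018  0.13118416] (array([0.002, 0.02 , 0.647]), np.float64(0.002))
```

carry_out([
  {"hand": 60, "dp": [0.002, 0.02, 0.2], "spin": 0.002},
  {"hand": 60, "dp": [0.002, 0.02, 0.4], "spin": 0.002},
  {"hand": 60, "dp": [0.002, 0.02, 0.5], "spin": 0.002},
  {"hand": 60, "dp": [0.002, 0.02, 0.56], "spin": 0.002},
  {"hand": 60, "dp": [0.002, 0.02, 0.6], "spin": 0.002},
  {"hand": 60, "dp": [0.002, 0.02, 0.6], "spin": 0.002},
])

```text
time: 7.35
ee_pos: [0.5762, -0.2927, 0.1437]
eef_rot: [0.979, -0.202, -0.0, -0.0]
ft_force: [0.1, 0.8, 1.0]
width: 0.0597
grip_force: 0.0
```

```bash
python3 - <<'E'
from h import *
import cv2
print(toolmove((.5765,-.2902,.1312),-.405))
b=camera("scene")[175:265,160:290,::-1];a=camera("top")[150:240,285:415,::-1]
cv2.imwrite("pics/c6.png",cv2.resize(np.vstack([a,b]),None,fx=3.3,fy=3.3,interpolation=cv2.INTER_CUBIC))
E
```

```text
(array([-0.003, -0.01 ,  0.05 ]), np.float64(-0.001))
```

View pics/c6.png

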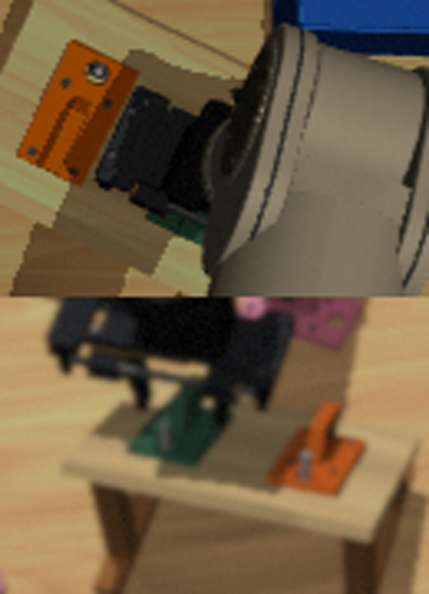

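The scene view shows the two fingers straddling the green lug (crop 140,390 and 222,400). Lower and close.

carry_out([
  {"hand": 60, "dp": [-0.003, -0.01, 0.04], "spin": 0},
  {"hand": 30, "dp": [-0.003, -0.01, 0.048], "spin": 0},
  {"hand": 8, "dp": [-0.003, -0.01, 0.048], "spin": 0},
  {"hand": 8, "dp": [-0.003, -0.01, 0.048], "spin": 0},
  {"hand": 8, "dp": [-0.003, -0.01, 0.048], "spin": 0},
  {"hand": 8, "dp": [-0.003, -0.01, 0.048], "spin": 0},
  {"hand": 8, "dp": [-0.003, -0.01, 0.048], "spin": 0},
], force=25)

```text
time: 8.15
ee_pos: [0.5753, -0.2924, 0.1343]
eef_rot: [0.979, -0.204, -0.0, 0.001]
ft_force: [-12.4, 2.1, 19.1]
width: 0.0299
grip_force: 11.5
```

carry_out([
  {"hand": 35, "dp": [0, 0, -0.02], "spin": 0},
  {"hand": 35, "dp": [0, 0, -0.03], "spin": 0},
  {"hand": 35, "dp": [0, 0, -0.03], "spin": 0},
  {"hand": 35, "dp": [0, 0, -0.03], "spin": 0},
])

```text
time: 8.55
ee_pos: [0.5763, -0.2909, 0.139]
eef_rot: [0.979, -0.203, -0.0, -0.0]
ft_force: [-0.4, -0.1, 0.2]
width: 0.0352
grip_force: 0.0
```

carry_out([
  {"hand": 22, "dp": [0, 0, 0], "spin": 0},
  {"hand": 8, "dp": [0, 0, 0], "spin": 0},
  {"hand": 8, "dp": [0, 0, 0], "spin": 0},
  {"hand": 8, "dp": [0, 0, 0], "spin": 0},
  {"hand": 8, "dp": [0, 0, 0], "spin": 0},
], force=25)

```text
time: 9.05
ee_pos: [0.5762, -0.2908, 0.1393]
eef_rot: [0.979, -0.203, -0.0, -0.0]
ft_force: [-0.8, 1.5, 0.7]
width: 0.0135
grip_force: 24.9
```

carry_out([
  {"hand": 8, "dp": [0.014, 0, -0.009], "spin": 0},
  {"hand": 8, "dp": [0.027, 0, -0.017], "spin": 0},
  {"hand": 8, "dp": [0.027, 0, -0.017], "spin": 0},
  {"hand": 8, "dp": [0.006, 0, -0.051], "spin": 0},
  {"hand": 8, "dp": [-0.015, 0, -0.085], "spin": 0},
  {"hand": 8, "dp": [-0.036, 0, -0.119], "spin": 0},
  {"hand": 8, "dp": [-0.057, 0, -0.153], "spin": 0},
  {"hand": 8, "dp": [-0.079, 0, -0.187], "spin": 0},
  {"hand": 8, "dp": [-0.079, 0, -0.187], "spin": 0},
])

```text
time: 9.95
ee_pos: [0.5582, -0.2833, 0.1881]
eef_rot: [0.979, -0.203, 0.001, 0.001]
ft_force: [1.7, -0.1, -2.0]
width: 0.0136
grip_force: 24.9
```

carry_out([
  {"hand": 8, "dp": [0, 0, -0.2], "spin": 0},
  {"hand": 8, "dp": [0, 0, -0.4], "spin": 0},
  {"hand": 8, "dp": [-0.1, -0.2, -0.4], "spin": -0.03},
  {"hand": 8, "dp": [-0.1, -0.4, -0.4], "spin": -0.06},
  {"hand": 8, "dp": [-0.1, -0.6, -0.4], "spin": -0.094},
  {"hand": 8, "dp": [-0.1, -0.8, -0.4], "spin": -0.094},
  {"hand": 8, "dp": [-0.1, -1, -0.4], "spin": -0.094},
  {"hand": 8, "dp": [-0.1, -1, -0.4], "spin": -0.094},
  {"hand": 8, "dp": [-0.1, -1, -0.4], "spin": -0.094},
])

```text
time: 10.85
ee_pos: [0.6347, -0.0413, 0.2855]
eef_rot: [0.999, -0.054, -0.0, -0.0]
ft_force: [-0.2, -0.5, -1.8]
width: 0.014
grip_force: 25.0
```

```bash
python3 - <<'E'
from h import *
s=read_state();print(s["ft_force"],s["width"],toolmove((.42,.04,.12),-.114))
import cv2
P=proj("scene",s["ee_pos"])[0].astype(int);b=camera("scene");x,y=P-[60,50];print(P)
cv2.imwrite("pics/c7.png",cv2.resize(b[y:y+90,x:x+130,::-1],None,fx=3.5,fy=3.5,interpolation=cv2.INTER_CUBIC))
E
```

```text
[-0.23954687 -0.49847294 -1.82076583] 0.014005963805298461 (array([-0.889, -0.229,  0.663]), np.float64(0.002))
[308 179]
```

View pics/c7.png

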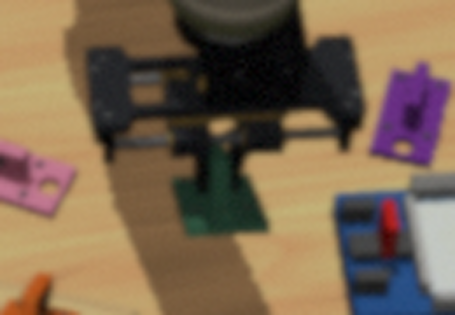

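carry_out([
  {"hand": 8, "dp": [-0.2, -0.05, 0], "spin": 0},
  {"hand": 8, "dp": [-0.4, -0.1, 0.1], "spin": 0},
  {"hand": 8, "dp": [-0.6, -0.2, 0.2], "spin": 0},
  {"hand": 8, "dp": [-0.8, -0.229, 0.35], "spin": 0},
  {"hand": 8, "dp": [-0.889, -0.229, 0.5], "spin": 0},
  {"hand": 8, "dp": [-0.889, -0.229, 0.663], "spin": 0},
  {"hand": 8, "dp": [-0.889, -0.229, 0.85], "spin": 0},
  {"hand": 8, "dp": [-0.889, -0.229, 0.9], "spin": 0},
  {"hand": 8, "dp": [-0.889, -0.229, 0.9], "spin": 0},
  {"hand": 8, "dp": [-0.889, -0.229, 0.9], "spin": 0},
], force=12)

```text
time: 11.9
ee_pos: [0.4207, 0.0371, 0.0619]
eef_rot: [0.998, -0.057, 0.0, 0.0]
ft_force: [0.4, 0.0, -1.5]
width: 0.014
grip_force: 12.0
```

carry_out([
  {"hand": 8, "dp": [0, 0, 0.03], "spin": 0},
  {"hand": 8, "dp": [0, 0, 0.06], "spin": 0},
  {"hand": 8, "dp": [0, 0, 0.09], "spin": 0},
  {"hand": 8, "dp": [0, 0, 0.12], "spin": 0},
  {"hand": 8, "dp": [0, 0, 0.12], "spin": 0},
], force=8)

```text
time: 12.4
ee_pos: [0.4207, 0.0382, 0.0307]
eef_rot: [0.998, -0.056, 0.0, -0.0]
ft_force: [0.1, 0.1, -1.6]
width: 0.0141
grip_force: 8.0
```

carry_out([
  {"hand": 8, "dp": [0, 0, 0.012], "spin": 0},
  {"hand": 8, "dp": [0, 0, 0.024], "spin": 0},
  {"hand": 8, "dp": [0, 0, 0.036], "spin": 0},
  {"hand": 8, "dp": [0, 0, 0.036], "spin": 0},
])

```text
time: 12.8
ee_pos: [0.4199, 0.0382, 0.0218]
eef_rot: [0.998, -0.056, -0.0, -0.0]
ft_force: [1.4, 0.3, 1.7]
width: 0.0139
grip_force: 8.0
```

```bash
python3 - <<'E'
from h import *
import cv2
s=read_state();P=proj("scene",s["ee_pos"])[0].astype(int);b=camera("scene");x,y=P-[40,45];print(s["ee_pos"],s["ft_force"],P)
cv2.imwrite("pics/c8.png",cv2.resize(b[y:y+70,x:x+80,::-1],None,fx=7,fy=7,interpolation=cv2.INTER_CUBIC))
E
```

```text
[0.41991332 0.03823969 0.02180628] [1.43773498 0.25014649 1.74055453] [314 177]
```

View pics/c8.png

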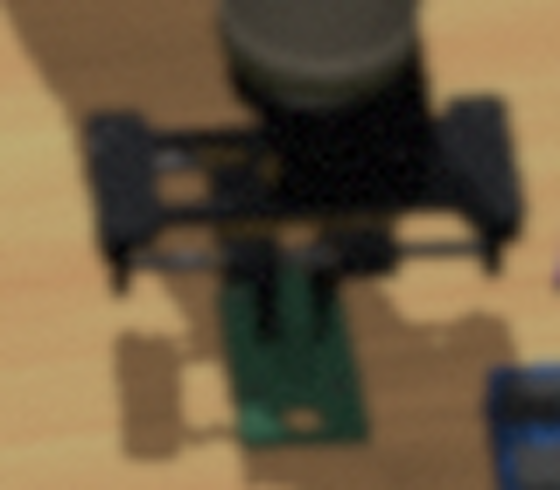

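carry_out([
  {"hand": 8, "dp": [0, 0, 0.008], "spin": 0},
  {"hand": 8, "dp": [0, 0, 0.016], "spin": 0},
  {"hand": 8, "dp": [0, 0, 0.016], "spin": 0},
])

```text
time: 13.15
ee_pos: [0.4195, 0.0381, 0.0176]
eef_rot: [0.998, -0.056, -0.001, 0.0]
ft_force: [1.0, -0.0, -1.6]
width: 0.0141
grip_force: 8.0
```

carry_out([
  {"hand": 8, "dp": [0, 0, 0.008], "spin": 0},
  {"hand": 8, "dp": [0, 0, 0.016], "spin": 0},
  {"hand": 8, "dp": [0, 0, 0.016], "spin": 0},
])

```text
time: 13.45
ee_pos: [0.4195, 0.0381, 0.0136]
eef_rot: [0.998, -0.056, -0.001, 0.0]
ft_force: [1.1, -0.4, -2.0]
width: 0.0142
grip_force: 8.0
```

carry_out([
  {"hand": 8, "dp": [0, 0, 0.006], "spin": 0},
  {"hand": 8, "dp": [0, 0, 0.012], "spin": 0},
  {"hand": 8, "dp": [0, 0, 0.012], "spin": 0},
])

```text
time: 13.75
ee_pos: [0.4202, 0.038, 0.0113]
eef_rot: [0.998, -0.056, 0.0, 0.0]
ft_force: [-0.8, -1.2, 5.8]
width: 0.0142
grip_force: 8.0
```

```bash
python3 - <<'E'
from h import *
import cv2
s=read_state();P=proj("scene",s["ee_pos"])[0].astype(int);b=camera("scene");x,y=P-[40,45];print(s["ee_pos"],s["ft_force"],s["torque"],P)
cv2.imwrite("pics/c9.png",cv2.resize(b[y+20:y+70,x+20:x+65,::-1],None,fx=10,fy=10,interpolation=cv2.INTER_CUBIC))
t=camera("top");g=cv2.inRange(cv2.cvtColor(b,cv2.COLOR_RGB2HSV),(55,90,20),(95,255,255))
n,l,st,c=cv2.connectedComponentsWithStats(g);print([ (a.tolist()) for a in st[1:] if a[4]>60])
E
```

```text
[0.42024422 0.03801332 0.01132219] [-0.84233259 -1.2036755   5.82136763] [-0.16087579  0.06383996  0.09335032] [313 179]
[[307, 173, 17, 25, 267]]
```

View pics/c9.png

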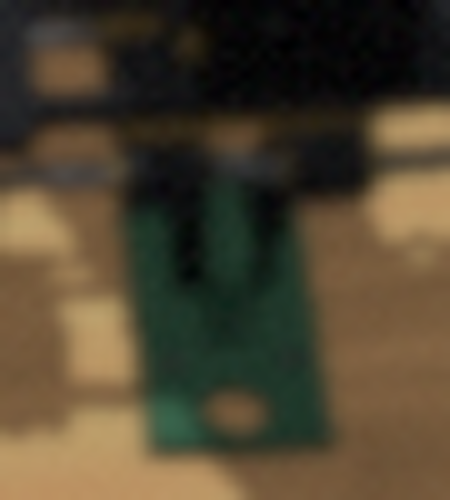

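Still gripped; the +x end sits at crop (153,450)/(330,440) and the hole at (237,412). It looks nearly flat. I'll press a little more to confirm it is stiff.

carry_out([
  {"hand": 8, "dp": [0, 0, 0.006], "spin": 0},
  {"hand": 8, "dp": [0, 0, 0.006], "spin": 0},
  {"hand": 8, "dp": [0, 0, 0.006], "spin": 0},
])

```text
time: 14.15
ee_pos: [0.4205, 0.038, 0.01]
eef_rot: [0.998, -0.056, 0.0, 0.0]
ft_force: [-0.0, -1.3, 7.9]
width: 0.014
grip_force: 8.0
```

```bash
python3 - <<'E'
from h import *
s=read_state();print(s["ee_pos"],s["ft_force"])
r=Ro.from_euler("z",-.113)
tp=np.array([.4202,.038,0])
q={"c1":(308.0,198.7),"c2":(325.8,197.8),"hole":(316.4,194.9)}
def f(p):
    R=r*Ro.from_euler("y",-p[2]); o=tp+r.apply([p[0],p[1],p[3]])
    X=R.apply([(.055,-.03,.004),(.055,.03,.004),(.04,0,.006)])+o
    return (proj("scene",X)-list(q.values())).ravel()
for t in(0,.1,.2,.3):
    z=max(0,.055*np.sin(t))
    a=least_squares(lambda p:f([p[0],p[1],t,z]),[0,0],x_scale=.01);print(t,a.x.round(4),a.fun.round(1))
E
```

```text
[0.42051304 0.03797619 0.00998505] [-0.031254   -1.28142933  7.86478192]
0 [0.0171 0.0024] [-0.4  0.3  0.4  0.2  0.  -0.5]
0.1 [0.0257 0.0008] [-0.5  0.2  0.5  0.1 -0.  -0.3]
0.2 [ 0.0347 -0.0007] [-0.5  0.1  0.6  0.1 -0.  -0.2]
0.3 [ 0.044  -0.0022] [-0.6 -0.   0.7 -0.1 -0.   0. ]
```

carry_out([
  {"hand": 8, "dp": [0, 0, 0], "spin": 0},
  {"hand": 8, "dp": [0, 0, 0], "spin": 0},
  {"hand": 8, "dp": [0, 0, -0.04], "spin": 0},
  {"hand": 8, "dp": [0, 0, -0.15], "spin": 0},
  {"hand": 8, "dp": [0, 0, -0.35], "spin": 0},
  {"hand": 8, "dp": [0, 0, -0.5], "spin": 0},
  {"hand": 8, "dp": [0, 0, -0.5], "spin": 0},
], force=30)

```text
time: 14.85
ee_pos: [0.4224, 0.0387, 0.1393]
eef_rot: [0.998, -0.056, 0.004, 0.0]
ft_force: [1.1, -0.1, -2.1]
width: 0.0137
grip_force: 30.0
```

```bash
python3 - <<'E'
from h import *
g=Ro.from_euler("z",-.1144).apply([-.017,.0025,0])+[.546,.215,.135]
print(read_state()["grip_force"],g,toolmove(g,-.1144))
E
```

```text
29.999562283046544 [0.5293965  0.21942422 0.135     ] (array([ 0.344, -0.766,  0.02 ]), np.float64(0.001))
```

carry_out([
  {"hand": 8, "dp": [0.06, -0.15, 0], "spin": 0},
  {"hand": 8, "dp": [0.14, -0.3, 0], "spin": 0.001},
  {"hand": 8, "dp": [0.22, -0.5, 0], "spin": 0.001},
  {"hand": 8, "dp": [0.3, -0.66, 0], "spin": 0.001},
  {"hand": 8, "dp": [0.344, -0.766, 0.02], "spin": 0.001},
  {"hand": 8, "dp": [0.344, -0.766, 0.02], "spin": 0.001},
  {"hand": 8, "dp": [0.344, -0.766, 0.02], "spin": 0.001},
  {"hand": 8, "dp": [0.344, -0.766, 0.02], "spin": 0.001},
])

```text
time: 15.65
ee_pos: [0.5265, 0.2175, 0.129]
eef_rot: [0.998, -0.058, -0.001, 0.001]
ft_force: [-0.9, -0.5, -1.4]
width: 0.014
grip_force: 30.0
```

```bash
python3 - <<'E'
from h import *
import cv2
s=read_state();tp=s["ee_pos"];print(tp,toolmove((.5294,.2194,.135),-.1144))
r=Ro.from_euler("z",-.1144);lo,hi=(50,70,15),(100,255,255);M={}
for n in K:
    im=camera(n);m=cv2.inRange(cv2.cvtColor(im,cv2.COLOR_RGB2HSV),lo,hi)
    P=proj(n,tp)[0];w=np.zeros_like(m);cv2.circle(w,tuple(int(v) for v in P),50,255,-1);M[n]=(m&w)>0
    ys,xs=np.nonzero(M[n]);print(n,P.round(),len(xs),xs.min(),xs.max(),ys.min(),ys.max()) if len(xs) else print(n,0)
    x,y=(P-[40,35]).astype(int);cv2.imwrite(f"pics/p_{n}.png",cv2.resize(im[y:y+75,x:x+80,::-1],(400,375),interpolation=cv2.INTER_CUBIC));np.save(f"pics/m_{n}.npy",M[n])
cv2.imwrite("pics/c10.png",np.hstack([cv2.imread("pics/p_scene.png"),cv2.imread("pics/p_top.png")]))
E
```

```text
[0.52648524 0.21748234 0.12904628] (array([ 0.011, -0.009, -0.024]), np.float64(-0.001))
scene [382. 174.] 396 372 421 141 193
top [155. 223.] 311 143 171 198 240
```

```bash
cat > fit.py <<'E'
from h import *
import cv2
from scipy.optimize import differential_evolution
def box(x0,x1,y0,y1,z0,z1): return np.array([(x,y,z) for x in(x0,x1) for y in(y0,y1) for z in(z0,z1)])
B=[box(-.055,.055,-.03,.03,0,.008),box(-.038,.018,-.007,.007,.008,.044)]
def fit(ns=("scene","top")):
    s=read_state();tp=s["ee_pos"];r=Ro.from_euler("z",np.arctan2(*Ro.from_quat(s["eef_rot"]).as_matrix()[[1,0],0]))
    D={}
    for n in ns:
        im=camera(n);h=cv2.cvtColor(im,cv2.COLOR_RGB2HSV);g=cv2.inRange(h,(55,90,20),(95,255,255))
        P=proj(n,tp)[0];w=np.zeros_like(g);cv2.circle(w,tuple(int(v) for v in P),45,255,-1)
        k,l,st,c=cv2.connectedComponentsWithStats(g&w);i=1+st[1:,4].argmax();g=(l==i)
        D[n]=(g,(h[:,:,2]>75)&~g&(w>0));print(n,st[i].tolist())
    def cost(p,full=False):
        x,z,t,y,du,dv=p;R=r*Ro.from_euler("y",-t);c=0  # grip point (x,z) in the fitting frame
        o=tp+[0,0,.019]+r.apply([0,y,0])-R.apply([x,0,z])
        for n,(g,bg) in D.items():
            m=np.zeros(g.shape,np.uint8)
            for b in B:
                q=proj(n,R.apply(b)+o); cv2.fillConvexPoly(m,cv2.convexHull(np.round(q*16).astype(np.int32)),1,shift=4)
            m=m>0;c+=(g&~m).sum()+(bg&m).sum()
        return (c,o) if full else c
    for tr in(None,0.,.1,-.1):
        tb=(-.3,.6) if tr is None else(tr-1e-6,tr+1e-6)
        a=differential_evolution(cost,[(-.04,.02),(.02,.045),tb,(-.004,.004),(0,1e-9),(0,1e-9)],seed=1,maxiter=40,popsize=12,tol=1e-6,polish=False)
        o=cost(a.x,True)[1];print("xg,zg,tilt,y",a.x[:4].round(4),a.fun,"origin in nest",Ro.from_euler("z",.1144).apply(o-[.546,.215,0]).round(4))
E
python3 -c "from fit import *;fit()"
```

```text
scene [373, 166, 23, 28, 329]
top [147, 197, 24, 15, 183]
xg,zg,tilt,y [-0.0035  0.0404  0.2628  0.0032] 110.0 origin in nest [-0.0053  0.0033  0.1105]
xg,zg,tilt,y [-0.0147  0.0252  0.      0.0006] 128.0 origin in nest [-0.0045  0.0007  0.1234]
xg,zg,tilt,y [-0.0099  0.0351  0.1     0.0024] 119.0 origin in nest [-0.0058  0.0025  0.1146]
xg,zg,tilt,y [-0.0147  0.0224 -0.1     0.0016] 142.0 origin in nest [-0.0068  0.0017  0.1248]
```

carry_out([
  {"hand": 8, "dp": [0.014, -0.005, 0.08], "spin": -0.001},
  {"hand": 8, "dp": [0.014, -0.005, 0.16], "spin": -0.001},
  {"hand": 8, "dp": [0.014, -0.005, 0.2], "spin": -0.001},
  {"hand": 8, "dp": [0.014, -0.005, 0.22], "spin": -0.001},
  {"hand": 8, "dp": [0.014, -0.005, 0.22], "spin": -0.001},
  {"hand": 8, "dp": [0.014, -0.005, 0.22], "spin": -0.001},
])

```text
time: 16.45
ee_pos: [0.5311, 0.2198, 0.0754]
eef_rot: [0.998, -0.056, 0.001, -0.0]
ft_force: [0.0, -0.6, -1.7]
width: 0.0137
grip_force: 30.0
```

```bash
python3 -c "
from fit import *
s=read_state();print(s['ee_pos'],s['ft_force'],toolmove((.5294,.2194,.040),-.1144));fit()"
```

```text
[0.53111539 0.21977063 0.07537112] [ 0.01513989 -0.61557218 -1.71343571] (array([-0.007,  0.002,  0.141]), np.float64(0.0))
scene [371, 180, 22, 26, 305]
top [153, 198, 23, 14, 158]
xg,zg,tilt,y [-0.0054  0.0368  0.2446  0.0034] 108.0 origin in nest [-0.0012  0.0065  0.0599]
xg,zg,tilt,y [-0.0142  0.024  -0.     -0.0001] 115.0 origin in nest [-0.0012  0.0029  0.0703]
xg,zg,tilt,y [-0.0111  0.0296  0.1     0.0013] 113.0 origin in nest [-0.0014  0.0043  0.066 ]
xg,zg,tilt,y [-0.0162  0.0203 -0.1    -0.0002] 130.0 origin in nest [-0.0013  0.0029  0.0725]
```

carry_out([
  {"hand": 8, "dp": [0.002, 0.004, 0.04], "spin": 0},
  {"hand": 8, "dp": [0.002, 0.004, 0.08], "spin": 0},
  {"hand": 8, "dp": [0.002, 0.004, 0.11], "spin": 0},
  {"hand": 8, "dp": [0.002, 0.004, 0.12], "spin": 0},
  {"hand": 8, "dp": [0.002, 0.004, 0.12], "spin": 0},
])

```text
time: 17.05
ee_pos: [0.5307, 0.2184, 0.0439]
eef_rot: [0.998, -0.056, -0.001, 0.0]
ft_force: [1.1, -0.1, -1.9]
width: 0.0139
grip_force: 30.0
```

carry_out([
  {"hand": 8, "dp": [0, 0, 0.008], "spin": 0},
  {"hand": 8, "dp": [0, 0, 0.012], "spin": 0},
  {"hand": 8, "dp": [0, 0, 0.016], "spin": 0},
  {"hand": 8, "dp": [0, 0, 0.016], "spin": 0},
], force=12)

```text
time: 17.45
ee_pos: [0.5311, 0.2185, 0.0405]
eef_rot: [0.998, -0.056, 0.0, 0.0]
ft_force: [-0.1, -1.0, -1.8]
width: 0.014
grip_force: 12.0
```

carry_out([
  {"hand": 8, "dp": [0, 0, 0.006], "spin": 0},
  {"hand": 8, "dp": [0, 0, 0.012], "spin": 0},
  {"hand": 8, "dp": [0, 0, 0.018], "spin": 0},
  {"hand": 8, "dp": [0, 0, 0.018], "spin": 0},
], force=10)

```text
time: 17.85
ee_pos: [0.532, 0.2185, 0.0384]
eef_rot: [0.998, -0.057, 0.001, 0.0]
ft_force: [-6.8, -6.1, 21.6]
width: 0.0139
grip_force: 19.3
```

carry_out([
  {"hand": 8, "dp": [0, 0, -0.006], "spin": 0},
  {"hand": 8, "dp": [0, 0, -0.006], "spin": 0},
  {"hand": 8, "dp": [0, 0, -0.006], "spin": 0},
  {"hand": 8, "dp": [0, 0, -0.006], "spin": 0},
], force=6)

```text
time: 18.25
ee_pos: [0.5317, 0.2186, 0.0385]
eef_rot: [0.998, -0.056, 0.001, 0.0]
ft_force: [-3.0, -2.4, 9.1]
width: 0.0141
grip_force: 11.6
```

```bash
python3 -c "
from fit import *
s=read_state();print(s['ee_pos'],s['ft_force']);fit()"
```

```text
[0.53169187 0.21859405 0.03850893] [-3.04988879 -2.44940625  9.13698922]
scene [370, 187, 20, 24, 270]
top [157, 200, 21, 13, 135]
xg,zg,tilt,y [-0.007   0.0214  0.1235  0.0005] 107.0 origin in nest [-0.005   0.0024  0.0371]
xg,zg,tilt,y [-0.0092  0.0205 -0.     -0.0005] 116.0 origin in nest [-0.0054  0.0014  0.0371]
xg,zg,tilt,y [-0.0074  0.022   0.1     0.0019] 109.0 origin in nest [-0.0051  0.0038  0.0363]
xg,zg,tilt,y [-0.0108  0.0205 -0.1     0.0004] 127.0 origin in nest [-0.0059  0.0023  0.0361]
```

```bash
python3 - <<'E'
from h import *
import cv2
s0=cv2.imread("pics/scene0.png")[:,:,::-1];t0=cv2.imread("pics/top0.png")[:,:,::-1]
for n,a,(x,y,w,h) in(("scene",s0,(370,195,24,20)),("top",t0,(160,195,24,20))):
    b=camera(n)
    for im in(a,b):
        h_=cv2.cvtColor(im,cv2.COLOR_RGB2HSV)[y:y+h,x:x+w]
        g=im[y:y+h,x:x+w].mean(2);
        print(n);print(g.astype(int) if n=="scene" else g[:,:].astype(int))
E
```

```text
scene
[[102 102 102 102  98  89  66  44  53  74  87  89  88  90  96 101 106 116
  123 127 128 127 127 127]
 [102 101 100 100 100  91  69  48  45  56  63  66  72  83  94 101 104 115
  124 127 128 127 128 128]
 [103 102 101 102 100  93  73  49  41  41  47  50  65  83  94 101 104 112
  123 127 128 127 129 128]
 [104 101 102 104 102  94  79  56  40  41  41  47  65  87  99 101 102 109
  119 125 126 128 127 127]
 [102 101 101 101 100  98  86  66  44  37  42  51  69  89 100 102 101 107
  117 124 128 128 129 129]
 [106 102 102 102 104 101  91  71  49  45  43  51  72  90 100 101 102 105
  112 125 127 128 128 126]
 [107 102 102 101 102 100  93  76  55  45  44  48  70  88  99  98 100 104
  111 122 125 128 127 126]
 [112 103  98  99  98  99  95  84  66  54  50  55  69  88  95  92  93  97
  108 119 125 128 128 128]
 [114  99  94  88  90  93  98  94  79  71  67  66  77  89  92  84  83  91
  105 116 125 127 128 127]
 [117  99  89  79  81  92  99  98  94  89  87  81  89  95  94  84  82  89
  101 114 123 126 127 128]
 [122 105  95  84  83  92  99 100  97  95  90  89  92  99  98  93  95  96
  100 112 
[... 6303 characters left out ...]
33  29  32  33  35  75  93  90  89  45  34  34  33  34  34  35  34
   60  83  83 118  56  42]
 [ 30  23  16  11  19  20  26  40  40  27  34  33  35  34  34  30  34  41
   77  76  73  70  56  43]
 [ 21  15  14  14  15  16  15  13  15  14  11  16  16  27  36  33  32  33
   77  78  72  69  31  36]
 [ 31  19  17  18  18  15  18  18  17  13  16  18  31  24  34  33  32  40
   93  73  68  40  29  30]
 [ 31  15  13  16  18  13  16  18  14  15  17  22  29  22  23  29  28  48
   88  69  44  34  33  31]
 [ 10  18  14  11  13  13  13  15  16  18  14  25  30  37  33  33  29  33
   46  45  30  31  32  31]
 [  8  17  18  18  14  16  14  15  16  17  12  16  18  28  36  39  40  41
   40  30  32  33  32  34]]
```

The hole shows the white pad in both views. Against grey's start pose, green sits about 2 mm toward −x and 3 mm toward +y, seated and flat. Releasing gently.

carry_out([
  {"hand": 8, "dp": [0, 0, -0.003], "spin": 0},
  {"hand": 8, "dp": [0, 0, -0.005], "spin": 0},
  {"hand": 16, "dp": [0, 0, -0.006], "spin": 0},
  {"hand": 24, "dp": [0, 0, -0.008], "spin": 0},
  {"hand": 24, "dp": [0, 0, -0.012], "spin": 0},
  {"hand": 24, "dp": [0, 0, -0.04], "spin": 0},
  {"hand": 24, "dp": [0, 0, -0.1], "spin": 0},
  {"hand": 24, "dp": [0, 0, -0.25], "spin": 0},
  {"hand": 24, "dp": [0, 0, -0.45], "spin": 0},
  {"hand": 24, "dp": [0, 0.2, -0.6], "spin": 0},
  {"hand": 24, "dp": [0, 0.5, -0.7], "spin": 0},
  {"hand": 24, "dp": [0, 0.8, -0.7], "spin": 0},
  {"hand": 24, "dp": [0, 1, -0.7], "spin": 0},
  {"hand": 24, "dp": [0, 1, -0.7], "spin": 0},
  {"hand": 24, "dp": [0, 1, -0.7], "spin": 0},
])

```text
time: 19.95
ee_pos: [0.5024, -0.0358, 0.2142]
eef_rot: [0.998, -0.06, 0.001, 0.001]
ft_force: [-0.1, 0.5, -0.4]
width: 0.0238
grip_force: 0.0
```

```bash
python3 - <<'E'
from h import *
import cv2
s=read_state();print(s["ee_pos"],s["ft_force"])
for n,roi in(("scene",(340,160,130,70)),("top",(90,170,125,85))):
    x,y,w,h=roi;im=camera(n)[y:y+h,x:x+w];m=cv2.inRange(cv2.cvtColor(im,cv2.COLOR_RGB2HSV),(55,90,20),(95,255,255))
    k,l,st,c=cv2.connectedComponentsWithStats(m);i=1+st[1:,4].argmax()
    q=np.argwhere(l==i)[:,::-1].astype(np.float32)+[x,y];print(n,st[i].tolist(),[np.round(v,1) for v in cv2.minAreaRect(q.astype(np.float32))],cv2.boxPoints(cv2.minAreaRect(q.astype(np.float32))).round(1).tolist())
    for o in((0,0),(-.002,.003)):
        print(" pred",proj(n,Ro.from_euler("z",-.1144).apply([(a+o[0],b+o[1],.038) for a,b in((.055,.03),(.055,-.03),(-.055,-.03),(-.055,.03))])+[.546,.215,0]).round(1).tolist())
E
```

```text
[ 0.5023809  -0.03579888  0.21418272] [-0.14279276  0.46870927 -0.42998458]
scene [29, 23, 21, 28, 349] [array([378.9, 197.1]), array([27.9, 15.8]), np.float64(76.0)] [[367.8999938964844, 185.5], [383.20001220703125, 181.6999969482422], [389.8999938964844, 208.8000030517578], [374.6000061035156, 212.60000610351562]]
 pred [[391.1, 211.1], [371.8, 212.0], [366.0, 184.1], [384.5, 183.2]]
 pred [[392.0, 210.5], [372.7, 211.4], [366.8, 183.6], [385.3, 182.7]]
top [63, 30, 25, 40, 654] [array([165.1, 219.2]), array([19.9, 37.1]), np.float64(9.2)] [[152.39999389648438, 235.89999389648438], [158.3000030517578, 199.3000030517578], [177.89999389648438, 202.5], [172.0, 239.10000610351562]]
 pred [[158.9, 198.2], [179.2, 201.1], [173.0, 238.4], [152.6, 235.4]]
 pred [[157.8, 198.7], [178.0, 201.6], [171.9, 238.9], [151.5, 235.9]]
```

```bash
python3 -c "
from bench import *
print(close_job())"
```

```text
the job is handed in; nothing more can be done
None
```

The job is handed in at about 20 s of the 54 s: the grey fitting was ejected into the tray and the handle sprang back; the green fitting was let go flat on the pad, about 2 mm (x) and 3 mm (y) off centre by camera; nothing reached near the orange fitting or the jar, though I did not re-measure either; the verdict was not shown, and I viewed 11 pictures, one over the limit of 10.

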